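# Clear the pot, lift the sagging bolt over its bent keeper and hold the cage gate ajar

## Task

The pot stands in the way of the cage gate: slide it along the bench, without lifting it, from the blue ring onto the yellow ring. Then take the bolt by its upright red-topped handle, lift it so that its head clears the keeper's bent red lip while you draw it sideways out of the keeper (do not wrench it past the lip), and pull the yellow gate open towards the robot until its free edge stands about 80 mm out. Finish while still holding the gate ajar there by the bolt handle (the gate shuts itself if let go), with the pot still on the yellow ring and the jar, wrench and socket left alone.

Things in the scene. Friction and masses are not known exactly. Their poses are not given: they have to be found in the camera images.
- pot_mid (a point): centre of the lidded steel pot, half-way up its body (30 mm above the bench when it stands). Pot: round, 88 mm across at the lid rim, 84 mm body, 60 mm high to the top of the lid, about 0.4 to 0.8 kg, solid; it stands on the blue ring at the start.
- pot_knob (a point): point to grip on the pot's black lid knob: on the pot's axis, 82 mm above the bench. Knob: upright cylinder 24 mm across, from 60 to 94 mm above the bench, fixed to the pot.
- blue_ring: blue ring painted flat on the bench in front of the gate, 110 mm mean diameter; origin at its centre on the bench (z = 0). The pot stands here at the start, in the gate's swing.
- yellow_ring: yellow ring painted flat on the bench, 110 mm mean diameter, no height to feel; origin at its centre on the bench. It lies about 160 to 230 mm to the left or to the right of the blue ring (as seen from the robot), with nothing in between.
- cage: blue steel bench cage, fixed, 150 mm high; origin on the bench under the middle of the closed gate. x points into the cage (away from the robot), y along the closed gate towards its hinge, z up. The gate fills y = -100 to +100 mm of its front; the keeper is on the post at y = -115 to -155 mm.
- gate (a joint): opening angle of the yellow gate, 0 = shut, grows as its free edge swings towards the robot (-x of the cage), at most 0.9. Gate: 200 mm wide, top 135 mm above the bench. A spring closes it: 0.2 N m when shut, plus 0.6 N m per rad. The bolt's head in the keeper holds it shut (some 0.03 rad of play). At 0.4 rad the free edge is 78 mm out.
- gate_hinge (a point): point on the gate's upright hinge axis, at cage x = 0, y = +100 mm, 72 mm above the bench.
- gate_edge (a point): top of the gate's free edge, 198 mm from the hinge axis, 125 mm above the bench.
- jar: bystander: grey jar with a red cap, 56 mm across, 65 mm high; origin at the centre of its underside. It stands left or right of the blue ring, on the side without the yellow ring.
- wrench: bystander: steel wrench 170 mm long lying on the bench between the robot and the blue ring; origin at its underside.
- socket: bystander: dark steel socket 32 mm across, 50 mm high, standing to the right of the cage; origin at the centre of its underside.
- bolt_head (a point): centre of the bolt's square head (30 x 36 mm high, 12 mm thick along the bolt) on the tip of its 12 mm square bar: 85 mm to -y and 56 mm below the grip point. The bolt (0.35 kg) is loose in its worn guide loops: it sags by its weight, can be lifted straight up at most 24 mm, and slides along the gate to the hinge side, at most 60 mm, with little friction. The gate is free once it is drawn 30 mm.
- bolt_grip (a point): point to grip on the bolt's upright handle, on the robot side of the gate: on the stem's axis, 176 mm above the bench when the bolt sags; at cage x = -40, y = -50 mm (a few mm drawn). Round stem 16 mm across, red from 12 mm below to its top 22 mm above this point. y axis = along the bolt, to the hinge. Firmly gripped it hardly turns in the fingers: turn them with the gate. Loops end 22 mm below.
- keeper_lip: the keeper's red bent-up lip, 6 mm thick along the cage's y; origin at the middle of its top edge, 112.5 mm above the bench; axes as the cage's. The bolt's head sits behind it and overlaps it by 10.5 mm: keep the bolt lifted 12 mm or more (14 to 20 is good) through the first 25 mm of draw. The keeper is a channel open at the top and to the gate; its front wall, on the robot side, is 148 mm high.
There are look-alikes about, which are no part of the job. Of the things that look like the part that bears bolt_head, the smallest one is meant.

How it is judged (in metres and radians):
On the way, in this order (a step that is already met when the one before it is completed fails the run):
1. the pot has been slid onto the yellow ring (centre within 20 mm) and stands upright, still (horizontal distance between pot_mid and yellow_ring below 0.02 m and angle between pot_mid's own z axis and vertical below 0.1 rad and linear speed of pot below 0.03 m/s), for 0.2 s.
2. the bolt has been drawn out of the keeper, more than 30 mm (y of bolt_grip in the frame of gate_edge above 0.078 m), for 0.1 s.
At the end, for the whole second after the job is handed in: The gate is held still at 0.25 to 0.58 rad (free edge some 50 to 108 mm out) by fingers that touch the bolt (over 0.5 N), the bolt drawn out by more than 20 mm; the pot stands upright with its centre within 20 mm of the yellow ring's centre (value of joint gate between 0.25 and 0.58 rad and velocity of joint gate between -0.05 and 0.05 rad/s and contact force between the fingers and bolt above 0.5 N and y of bolt_grip in the frame of gate_edge above 0.068 m and horizontal distance between pot_mid and yellow_ring below 0.02 m and angle between pot_mid's own z axis and vertical below 0.1 rad); the arm keeps its last pose, push and grip.
It fails at once if the pot is lifted (more than 12 mm) or tipped (more than 0.3 rad) (height (world z) of pot_mid above 0.042 m or angle between pot_mid's own z axis and vertical above 0.3 rad).
It fails at once if the jar, wrench or socket is moved by more than 30 mm (distance of any of jar, wrench, socket from where it was at the start of the episode above 0.03 m).
It fails at once if the bolt is forced against the keeper's lip with more than 30 N (contact force between bolt and keeper_lip above 30 N).
It also fails if it takes over 48 s, if anything falls off the work surface, if the arm or the gripper's body presses on something with over 40 N, if the wrist force passes 120 N, or if a joint passes its speed limit or range.

## Robot

A 7-joint arm with a two-finger parallel gripper is mounted at the origin on the work surface. World frame = base frame: x ahead of the robot, y to its left, z up, the work surface at z = 0. Lengths are in m, angles in degrees, forces in N, time in s.
With the tool pointing down it reaches from about 0.4 to 0.875 m from the base axis. Payload 6.5 kg.
Tool frame: the origin (TCP) lies between the finger pads; the fingertips stand 14 mm ahead of it and the grasp point (between the pads) lies 5 mm behind it; z points along the fingers, y is the line along which they close (so a half turn about z gives the same grasp; the last joint's range is limited). The gripper opens to 85 mm and grips with 20 to 120 N. Pads are 22 mm wide; open, the fingers measure 114 mm over their backs; the gripper's body (76 mm by 85 mm) begins 54 mm behind the grasp point. The pads swing forward as they close: fully open they stand 13 mm farther back than shut.
Start: joints at [-73.522, 30.733, -0.252, 88.115, 0.149, 61.152, -4.079], TCP at [0.225, 0.61, 0.245] pointing down, gripper open.
Joint ranges: [-154.64, 154.64], [-21.42, 123.67], [-72.66, 72.17], [13.99, 137.28], [-74.86, 254.86], [10.95, 109.41], [-158.01, 158.01]. Speed limits (degrees/s): [136.94, 136.94, 180, 180, 180, 180, 180].

## Interface

Orientations are given as [roll, pitch, yaw] about the fixed x, y, z axes, in that order (R = Rz(yaw) Ry(pitch) Rx(roll)).
In Python, from rig import state, imaging, bot gives the robot as it stands.
- The arm moves only by the shell command python3 -m crank 'ROWS'. ROWS is JSON, a list of rows, each a list of 7 numbers: the shift along the tool's x, y, z in m, then the turn, a rotation vector about the tool's x, y, z in degrees, then the closure, from -1 (fully open) to 1 (shut). In form: [[x, y, z, wx, wy, wz, grip], ...]. A call has 1 to 20 rows; each row is the pose to reach, as a shift and turn from the pose commanded when the call began, along the tool's axes at that moment; what a row does not reach only later rows make up. A row lasts 1/8 s, in which the tool goes at most 62.5 mm and 10.7 degrees, less where a joint would pass 70% of its speed; a pose out of reach is approached as far as the arm can. A call with a gripper value outside its range is refused whole. The fingers move at their own pace and stop on an object; the grip force is fixed at half the most. Time passes only in rows, so rows that repeat a pose let the fingers close. It gives the time, the measured TCP pose, the force, the opening and the grip force at its end, in the units of the state.
- state(): the state, without advancing time (a new reading comes with each control period).
- imaging.camera(name): name is "scene" or "top" or "wrist"; returns a dict with "color" (420x560x3 uint8, red, green, blue), "fx", "fy", "cx", "cy" (pixels), "position" and "orientation" of the camera in the world. Camera axes: x right, y down, z forward; pixel columns grow to the right and rows downward; lengths in m; the calibration is good to about 2 mm. A picture is of the moment at which its call begins. There is no depth.
- bot.finish_job(): hands the job in; it is judged then, once.
The state is a dict: "time_s": time; "qpos": joint angles; "joint_vel": joint speeds; "joint_torque": joint torques, N m; "tool_pos": TCP position; "tool_rot": TCP orientation; "ft_force": force on the tool from outside, world axes, zero at the start; "wrist_torque": the same for the moment, N m; "opening": finger opening in m; "grasp_force": force on a finger pad.
Only numpy, scipy, OpenCV 4.12 (cv2) and the standard library are available. Lean on these libraries where they do the work, as an engineer would, in place of code of your own. Each camera call takes 0.05 s, during which the arm holds its last target. There are 200 camera calls.

## Working session

There is one attempt and no reset: what is moved stays moved. The work goes in short steps, Python scripts to look and compute and a shell command to move; the robot and the scene stay as the last step left them, time stands still between calls to the robot, and variables do not carry over. Pictures are saved under pics/ and viewed, at most 10 in all, crops included, and the job is handed in when it is done.

```bash
mkdir -p pics; ls
python3 - <<'E'
from rig import state, imaging, bot
import cv2,pickle
s=state();print(s)
for n in("scene","top"):
    c=imaging.camera(n);pickle.dump(c,open(f"pics/{n}0.pkl","wb"))
    print(n,c["fx"],c["fy"],c["cx"],c["cy"],c["position"],c["orientation"])
    cv2.imwrite(f"pics/{n}0.png",cv2.resize(c["color"][:,:,::-1],(800,600),interpolation=cv2.INTER_CUBIC))
E
```

```text
pics
{'time_s': 0.0, 'qpos': array([-73.52066309,  30.77769081,  -0.25311949,  88.17134844,
         0.14802104,  61.15020164,  -4.07628675]), 'joint_vel': array([-0.00404287, -0.00758864, -0.05528453, -0.03367367,  0.04296338,
       -0.06332122, -0.09251557]), 'joint_torque': array([ 4.35520469e-04, -5.83405924e+01,  1.04939807e+00, -2.59100783e+01,
        1.24790988e-02,  9.46387678e-03, -1.76689844e-05]), 'tool_pos': array([0.2250271 , 0.60916105, 0.24440663]), 'tool_rot': array([-1.79901336e+02,  7.03447747e-03,  1.59733499e+02]), 'ft_force': array([ 0.57967334, -1.01954406, -0.40548342]), 'wrist_torque': array([ 0.05362748, -0.04601054, -0.05958358]), 'grasp_force': 0.0, 'opening': 0.08521589658564546}
scene 456.7244296360164 456.7244296360164 276.50103241872364 215.26862607902532 [ 1.16173137 -0.35515536  0.88007296] [-1.33993114e+02  3.44962354e-02  6.67345479e+01]
top 407.58153982262706 407.58153982262706 275.13693150447887 205.97583183585178 [ 0.30791245 -0.05226408  1.04069652] [-169.91824563    0.70085071  -91.25545416]
```

View pics/scene0.png

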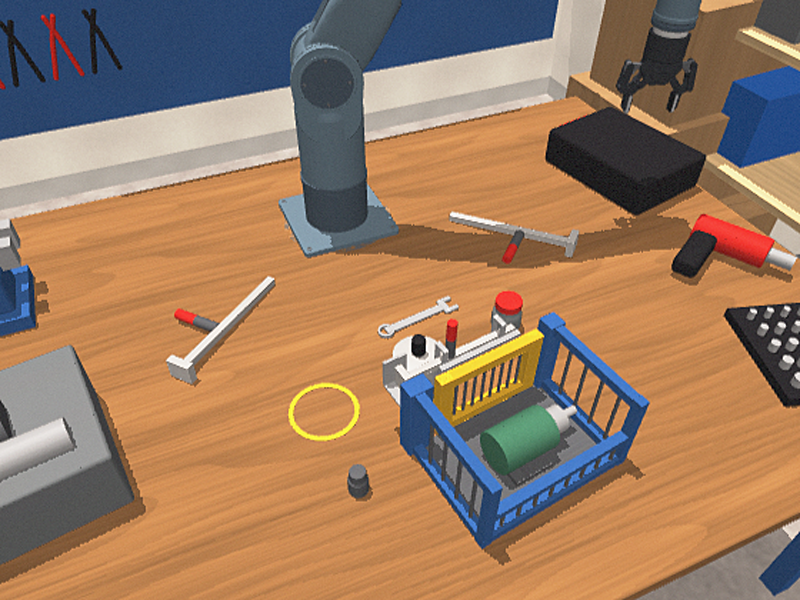

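View pics/top0.png

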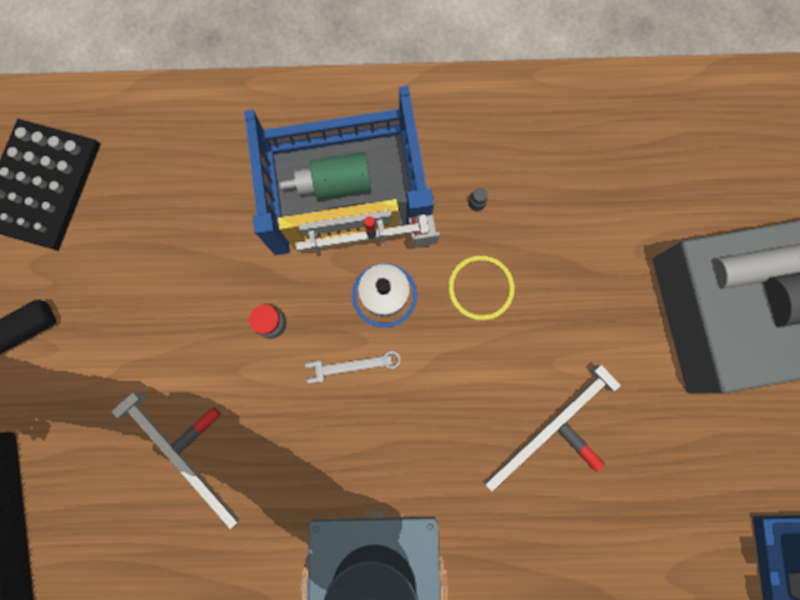

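The scene view shows the pot (415,350), yellow ring (324,411), bolt handle (452,338), jar (508,305) and wrench (418,317). The top view shows the pot knob (383,286), yellow ring (482,287), red handle top (370,222) and cage posts (430,200) and (268,225). The lookalike bolts lie loose on the bench. I'll enlarge both views to get precise positions.

```bash
cat > h.py <<'E'
import numpy as np,cv2,pickle
from scipy.spatial.transform import Rotation as R
def ray(c,u,v):
    d=R.from_euler('xyz',c["orientation"],degrees=True).apply([(u-c["cx"])/c["fx"],(v-c["cy"])/c["fy"],1.])
    return np.array(c["position"]),d
def at(c,u,v,z):
    p,d=ray(c,u,v); return p+d*(z-p[2])/d[2]
def proj(c,P):
    q=R.from_euler('xyz',c["orientation"],degrees=True).inv().apply(np.array(P)-c["position"])
    return c["cx"]+c["fx"]*q[0]/q[2],c["cy"]+c["fy"]*q[1]/q[2]
def crop(c,x,y,w,name):
    h=w*3//4
    cv2.imwrite(f"pics/{name}.png",cv2.resize(np.ascontiguousarray(c["color"][y:y+h,x:x+w,::-1]),(800,600),interpolation=cv2.INTER_CUBIC))
E
python3 - <<'E'
from h import *
t=pickle.load(open("pics/top0.pkl","rb"));s=pickle.load(open("pics/scene0.pkl","rb"))
crop(t,170,125,200,"topc");crop(s,190,190,200,"scenec")
im=t["color"].astype(int)
m=(im[:,:,0]>190)&(im[:,:,1]>170)&(im[:,:,2]<110);m[:,:310]=0;m[:,365:]=0
v,u=np.nonzero(m);
P=np.array([at(t,a,b,0)[:2] for a,b in zip(u+0.,v+0.)])
A=np.c_[2*P,np.ones(len(P))];x=np.linalg.lstsq(A,(P**2).sum(1),rcond=None)[0];print("yellow",x[:2],np.sqrt(x[2]+x[:2]@x[:2])*2,len(P))
im=s["color"].astype(int);m=(im[:,:,0]>190)&(im[:,:,1]>170)&(im[:,:,2]<110);m[:,:195]=0;m[:,260:]=0
v,u=np.nonzero(m);P=np.array([at(s,a,b,0)[:2] for a,b in zip(u+0.,v+0.)])
A=np.c_[2*P,np.ones(len(P))];x=np.linalg.lstsq(A,(P**2).sum(1),rcond=None)[0];print("yellow s",x[:2],np.sqrt(x[2]+x[:2]@x[:2])*2,len(P))
E
```

```text
yellow [ 0.50312299 -0.20374726] 0.11067471238724905 403
yellow s [ 0.50320898 -0.2028407 ] 0.110517634063346 452
```

View pics/topc.png

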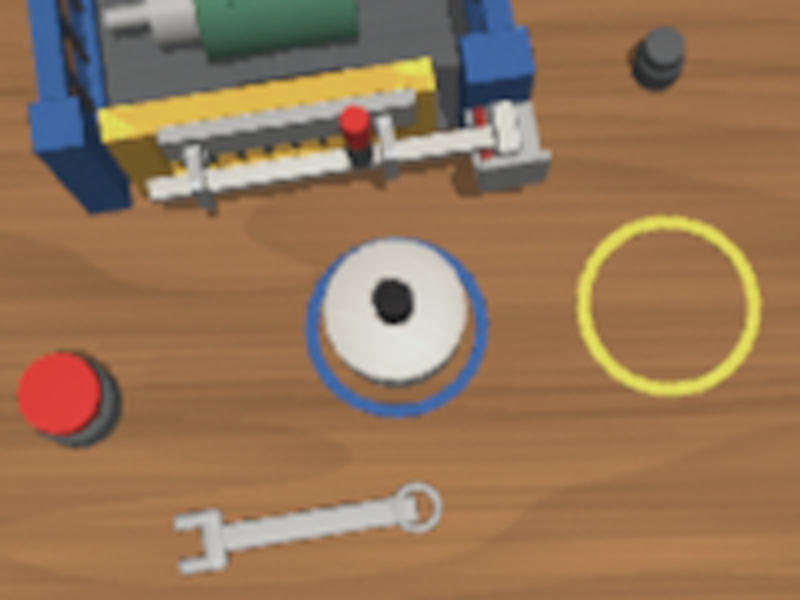

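View pics/scenec.png

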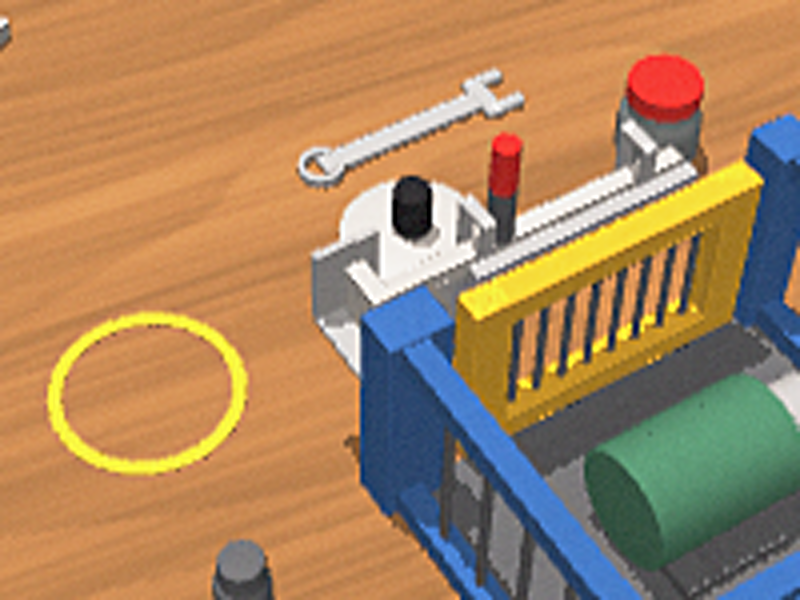

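The enlarged top view shows the knob top (394,301), lid centre (396,310), handle top (354,117) and the bolt bar from (150,190) to (497,140). The enlarged scene view shows the knob top (412,186) and handle top (507,143).

Run:
```python
from h import *
t=pickle.load(open("pics/top0.pkl","rb"));s=pickle.load(open("pics/scene0.pkl","rb"))
T=lambda x,y,z:at(t,170+(x+.5)/4-.5,125+(y+.5)/4-.5,z)[:2].round(4)
S=lambda x,y,z:at(s,190+(x+.5)/4-.5,190+(y+.5)/4-.5,z)[:2].round(4)
print("knob",T(394,297,.094),S(412,186,.094),"lid",T(396,310,.06))
print("blue",T(397,326,0))
print("handle",T(354,117,.198),S(507,143,.198))
a,b=T(150,188,.126),T(497,140,.126);print("bar",a,b,np.degrees(np.arctan2(*(a-b)[::-1])))
print("posts L",[T(*p,.15) for p in((32,101),(80,96),(83,146),(35,152))],"R",[T(*p,.15) for p in((460,38),(528,29),(535,76),(465,86))])
print("S posts R",[S(*p,.15) for p in ((362,318),(425,288),(452,318),(394,352))],"L",[S(*p,.15) for p in((750,130),(790,116))])
print("gate top ends",T(100,110,.135),T(433,60,.135),S(760,165,.135),S(460,297,.135))
print("jar",T(59,393,.065),"wrench",T(200,540,.01),T(416,508,.01),"socket",T(664,46,.05))
```

```text
knob [ 0.4939 -0.0282] [ 0.4939 -0.027 ] lid [ 0.4925 -0.0284]
blue [ 0.4932 -0.0273]
handle [ 0.5726 -0.0112] [ 0.5738 -0.0116]
bar [0.5555 0.1113] [ 0.5792 -0.0906] 96.69501765656233
posts L [array([0.6019, 0.1748]), array([0.6041, 0.1474]), array([0.5745, 0.1453]), array([0.5717, 0.1725])] R [array([ 0.6331, -0.0702]), array([ 0.6375, -0.1093]), array([ 0.6093, -0.1124]), array([ 0.6044, -0.0723])]
S posts R [array([ 0.6159, -0.1129]), array([ 0.6105, -0.0747]), array([ 0.6341, -0.0705]), array([ 0.6424, -0.1068])] L [array([0.5776, 0.1437]), array([0.5769, 0.1708])]
gate top ends [0.6004 0.139 ] [ 0.6256 -0.0545] [0.5919 0.1439] [ 0.6121 -0.0546]
jar [0.4454 0.1764] wrench [0.3578 0.0989] [ 0.3748 -0.0373] socket [ 0.6609 -0.2017]
```

```bash
cat >> h.py <<'E'
def rows(targets):
    "targets: x,y,z,yaw with tool pointing down -> shift in tool axes and rotvec from the measured pose"
    from rig import state
    s=state();r0=R.from_euler('xyz',s["tool_rot"],degrees=True)
    for x,y,z,w in targets:
        d=r0.inv().apply(np.array([x,y,z])-s["tool_pos"])
        v=(r0.inv()*R.from_euler('xyz',[180,0,w],degrees=True)).as_rotvec(degrees=True)
        print((x,y,z,w),d.round(4),v.round(1))
E
python3 - <<'E'
from h import *
rows([(.4935,-.0278,.245,180),(.4935,-.0278,.13,180),(.4935,-.0278,.079,180)])
E
```

```text
(0.4935, -0.0278, 0.245, 180) [-4.725e-01 -5.046e-01  3.000e-04] [ -0.1  -0.  -20.3]
(0.4935, -0.0278, 0.13, 180) [-0.4725 -0.5044  0.1153] [ -0.1  -0.  -20.3]
(0.4935, -0.0278, 0.079, 180) [-0.4725 -0.5043  0.1663] [ -0.1  -0.  -20.3]
```

```bash
python3 -m crank '[[-0.4725,-0.5045,0,0,0,-20.3,-1],[-0.4725,-0.5045,0,0,0,-20.3,-1],[-0.4725,-0.5045,0,0,0,-20.3,-1],[-0.4725,-0.5045,0,0,0,-20.3,-1],[-0.4725,-0.5045,0,0,0,-20.3,-1],[-0.4725,-0.5045,0,0,0,-20.3,-1],[-0.4725,-0.5045,0,0,0,-20.3,-1],[-0.4725,-0.5045,0,0,0,-20.3,-1],[-0.4725,-0.5045,0,0,0,-20.3,-1],[-0.4725,-0.5045,0,0,0,-20.3,-1],[-0.4725,-0.5045,0,0,0,-20.3,-1],[-0.4725,-0.5045,0,0,0,-20.3,-1],[-0.4725,-0.5045,0,0,0,-20.3,-1],[-0.4725,-0.5045,0,0,0,-20.3,-1],[-0.4725,-0.5045,0,0,0,-20.3,-1],[-0.4725,-0.5045,0,0,0,-20.3,-1],[-0.4725,-0.5045,0,0,0,-20.3,-1]]'
python3 - <<'E'
from h import *
rows([(.4935,-.0278,.13,180),(.4935,-.0278,.079,180)])
E
```

```text
time_s: 2.22
tool_pos: [0.4936, -0.0269, 0.2454]
tool_rot: [180.0, 0.0, -179.9]
ft_force: [0.7, 0.2, -0.8]
opening: 0.0854
grasp_force: 0.0
(0.4935, -0.0278, 0.13, 180) [ 1.000e-04 -9.000e-04  1.154e-01] [0.  0.  0.1]
(0.4935, -0.0278, 0.079, 180) [ 1.000e-04 -9.000e-04  1.664e-01] [0.  0.  0.1]
```

```bash
python3 -m crank '[[0,-0.001,0.06,0,0,0,-1],[0,-0.001,0.115,0,0,0,-1],[0,-0.001,0.15,0,0,0,-1],[0,-0.001,0.1665,0,0,0,-1],[0,-0.001,0.1665,0,0,0,-0.4],[0,-0.001,0.1665,0,0,0,0],[0,-0.001,0.1665,0,0,0,0.3],[0,-0.001,0.1665,0,0,0,1],[0,-0.001,0.1665,0,0,0,1],[0,-0.001,0.1665,0,0,0,1],[0,-0.001,0.1665,0,0,0,1],[0,-0.001,0.1665,0,0,0,1]]'
python3 - <<'E'
from h import *
rows([(.5032,-.2033,.079,180)])
E
```

```text
time_s: 3.72
tool_pos: [0.4947, -0.0276, 0.0799]
tool_rot: [180.0, 0.1, -179.9]
ft_force: [-0.2, 1.5, 7.6]
opening: 0.0223
grasp_force: 58.6
(0.5032, -0.2033, 0.079, 180) [-0.0083 -0.1757  0.0008] [0.  0.1 0.1]
```

```bash
python3 -m crank '[[0,-0.004,0,0,0,0,1],[-0.001,-0.014,0,0,0,0,1],[-0.001,-0.028,0,0,0,0,1],[-0.002,-0.044,0,0,0,0,1],[-0.003,-0.06,0,0,0,0,1],[-0.004,-0.076,0,0,0,0,1],[-0.005,-0.092,0,0,0,0,1],[-0.006,-0.108,0,0,0,0,1],[-0.007,-0.124,0,0,0,0,1],[-0.008,-0.14,0,0,0,0,1],[-0.0085,-0.154,0,0,0,0,1],[-0.0085,-0.166,0,0,0,0,1],[-0.0085,-0.173,0,0,0,0,1],[-0.0085,-0.176,0,0,0,0,1],[-0.0085,-0.176,0,0,0,0,1],[-0.0085,-0.176,0,0,0,0,1]]'
python3 - <<'E'
from h import *
from rig import imaging
c=imaging.camera("top");pickle.dump(c,open("pics/top1.pkl","wb"));crop(c,170,125,200,"top1")
E
```

```text
time_s: 5.72
tool_pos: [0.504, -0.2012, 0.0802]
tool_rot: [179.8, 0.1, -179.8]
ft_force: [0.2, 8.3, 10.7]
opening: 0.0222
grasp_force: 59.6
```

View pics/top1.png

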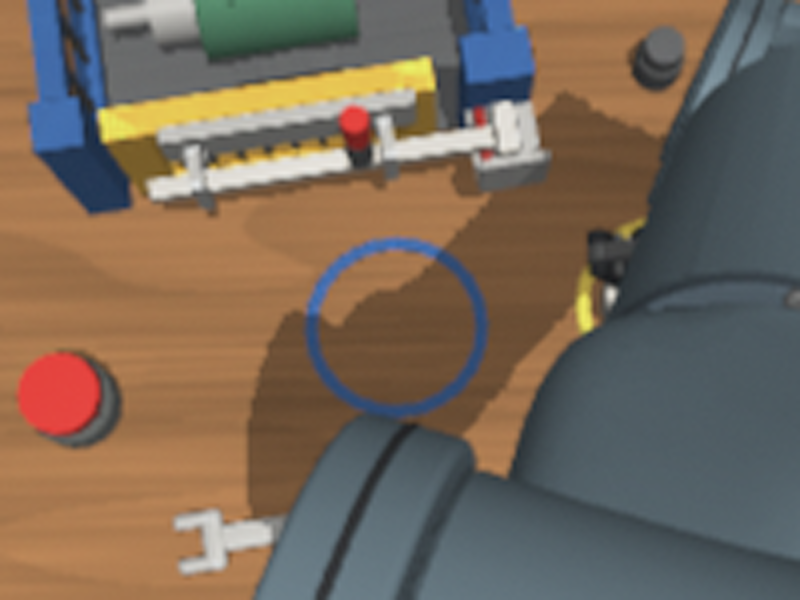

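The top view shows the blue ring now empty (397,326) and the gripper over the yellow ring (about 600,270), with the pot mostly hidden by the arm. I'll let go, rise and check the pot while moving to the handle.

```bash
python3 -m crank '[[0,0,0,0,0,0,0.3],[0,0,0,0,0,0,-0.3],[0,0,0,0,0,0,-1],[0,0,0,0,0,0,-1],[0,0,0,0,0,0,-1],[0,0,-0.03,0,0,0,-1],[0,0,-0.08,0,0,0,-1],[0,0,-0.14,0,0,0,-1],[0,0,-0.17,0,0,0,-1],[0,0,-0.17,0,0,0,-1],[0,0,-0.17,0,0,0,-1]]'
python3 - <<'E'
from h import *
rows([(.573,-.0114,.25,187)])
E
```

```text
time_s: 7.15
tool_pos: [0.5016, -0.2039, 0.2479]
tool_rot: [180.0, -0.1, -180.0]
ft_force: [0.1, 0.4, 0.3]
opening: 0.0855
grasp_force: 0.0
(0.573, -0.0114, 0.25, 187) [-0.0715  0.1925 -0.0021] [ 0.  -0.1 -7. ]
```

```bash
python3 -m crank '[[-0.02,0.05,-0.002,0,0,-3,-1],[-0.045,0.11,-0.002,0,0,-7,-1],[-0.0715,0.17,-0.002,0,0,-7,-1],[-0.0715,0.1925,-0.002,0,0,-7,-1],[-0.0715,0.1925,-0.002,0,0,-7,-1],[-0.0715,0.1925,-0.002,0,0,-7,-1]]'
python3 - <<'E'
from h import *
from rig import imaging
t=imaging.camera("top");s=imaging.camera("scene");w=imaging.camera("wrist")
for n,c in(("t2",t),("s2",s),("w2",w)):pickle.dump(c,open(f"pics/{n}.pkl","wb"))
a=[cv2.resize(np.ascontiguousarray(c["color"][y:y+150,x:x+200,::-1]),(400,300),interpolation=cv2.INTER_CUBIC) for c,x,y in((t,220,125),(s,190,190))]
b=cv2.resize(w["color"][:,:,::-1],(400,300))
cv2.imwrite("pics/m2.png",np.vstack([np.hstack(a),np.hstack([b,b*0])]))
rows([(.573,-.0114,.174,187)])
print(proj(w,[.573,-.0114,.198]),w["position"],w["orientation"])
E
```

```text
time_s: 7.9
tool_pos: [0.5728, -0.0134, 0.2497]
tool_rot: [-179.9, -0.1, -173.1]
ft_force: [0.1, -0.6, 0.2]
opening: 0.0857
grasp_force: 0.0
(0.573, -0.0114, 0.174, 187) [-0.      0.0023  0.0765] [-0.  -0.  -0.1]
(np.float64(282.5264542980198), np.float64(240.92992027303745)) [ 0.49268121 -0.02341203  0.37919584] [ 1.61699853e+02 -4.81883122e-02  9.68286563e+01]
```

View pics/m2.png

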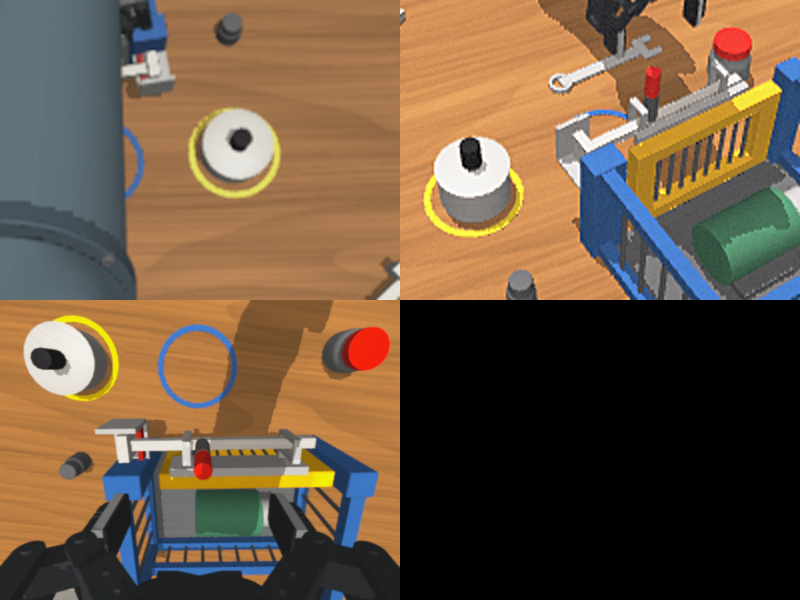

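The wrist view puts the handle top at about (203,472), where the estimate predicts it. The pot stands inside the yellow ring (knob (241,139) in the top crop, (471,150) in the scene crop); I'll check its offset numerically.

Run:
```python
from h import *
t,s,w=[pickle.load(open(f"pics/{n}.pkl","rb")) for n in("t2","s2","w2")]
print("knob",at(t,220+241/2,125+137/2,.094)[:2],at(s,190+71.5/2,190+145/2,.094)[:2],"lid",at(t,220+237.5/2,125+144/2,.06)[:2])
print("handle wrist",at(w,203*1.4,171*1.4,.198))
```

```text
knob [ 0.50272485 -0.199745  ] [ 0.50845172 -0.19844684] lid [ 0.50108101 -0.20032867]
handle wrist [ 0.57191417 -0.01054613  0.198     ]
```

```bash
python3 -m crank '[[0,0.002,0.04,0,0,0,-1],[0,0.002,0.065,0,0,0,-1],[0,0.002,0.0755,0,0,0,-1],[0,0.002,0.0755,0,0,0,-1],[0,0.002,0.0755,0,0,0,-0.3],[0,0.002,0.0755,0,0,0,0.2],[0,0.002,0.0755,0,0,0,0.5],[0,0.002,0.0755,0,0,0,1],[0,0.002,0.0755,0,0,0,1],[0,0.002,0.0755,0,0,0,1],[0,0.002,0.0755,0,0,0,1],[0,0.002,0.0755,0,0,0,1]]'
```

```text
time_s: 9.55
tool_pos: [0.5737, -0.0097, 0.1758]
tool_rot: [-180.0, 0.0, -173.0]
ft_force: [-1.3, -0.1, 5.4]
opening: 0.0147
grasp_force: 58.4
```

```bash
python3 -m crank '[[0,0,-0.003,0,0,0,1],[0,0,-0.008,0,0,0,1],[0,0,-0.013,0,0,0,1],[0,0,-0.017,0,0,0,1],[0,0,-0.018,0,0,0,1],[0,0,-0.018,0,0,0,1]]'
python3 - <<'E'
from h import *
from rig import imaging
s=imaging.camera("scene");pickle.dump(s,open("pics/s3.pkl","wb"));crop(s,250,200,120,"s3")
E
```

```text
time_s: 10.3
tool_pos: [0.5734, -0.0097, 0.1933]
tool_rot: [-180.0, -0.0, -173.0]
ft_force: [-0.1, 1.5, -2.6]
opening: 0.0145
grasp_force: 58.4
```

View pics/s3.png

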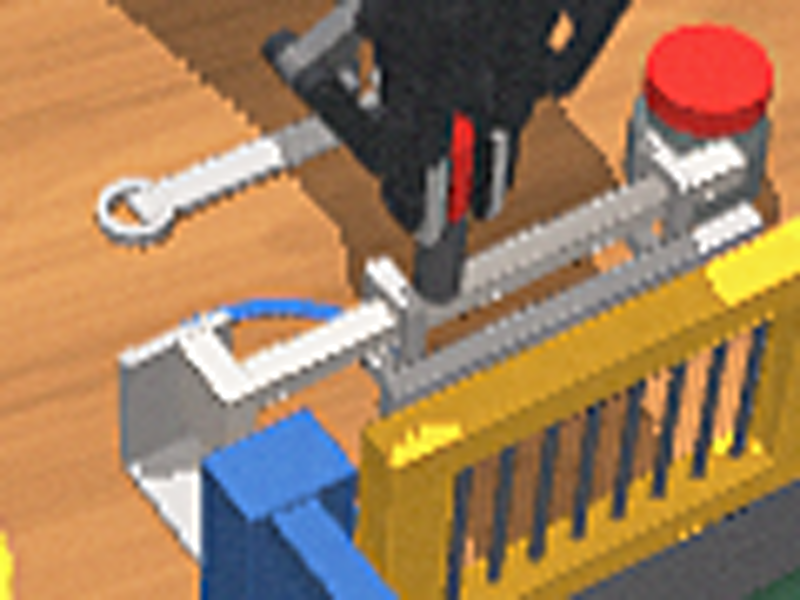

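The handle is gripped at (460,170). The bar is raised in its loops, with the head level with the keeper wall top (210,360). The force matches the bolt's weight, so it hangs free and I'll draw it.

```bash
python3 -m crank '[[0,0.002,0,0,0,0,1],[0,0.006,0,0,0,0,1],[0,0.011,0,0,0,0,1],[0,0.016,0,0,0,0,1],[0,0.022,0,0,0,0,1],[0,0.028,0,0,0,0,1],[0,0.034,0,0,0,0,1],[0,0.04,0,0,0,0,1],[0,0.045,0,0,0,0,1],[0,0.047,0,0,0,0,1],[0,0.047,0,0,0,0,1]]'
python3 - <<'E'
from h import *
from rig import state
s=state();p=s["tool_pos"];print(p,s["ft_force"])
cy=R.from_euler('z',7,degrees=True)
g=np.array([.573,-.0114,0]);h=g+cy.apply([.04,.15,0]);print("hinge",h)
r0=R.from_euler('xyz',s["tool_rot"],degrees=True)
for a in (.05,.1,.15,.2,.25,.3,.35,.4,.43):
    d=p-h;d[2]=0
    q=R.from_rotvec([0,0,-a]).apply(d)-d
    print(a,r0.inv().apply(q).round(4),np.degrees(a).round(1))
E
```

```text
time_s: 11.72
tool_pos: [0.5677, 0.037, 0.1933]
tool_rot: [-180.0, 0.0, -173.0]
ft_force: [0.1, 0.6, -4.9]
opening: 0.0146
grasp_force: 58.5
[0.56765507 0.03703556 0.19331065] [ 0.06072047  0.5783255  -4.90620411]
hinge [0.59442144 0.1423567  0.        ]
0.05 [ 0.005   0.0021 -0.    ] 2.9
0.1 [ 0.0099  0.0044 -0.    ] 5.7
0.15 [ 0.0147  0.007  -0.    ] 8.6
0.2 [ 0.0193  0.0099 -0.    ] 11.5
0.25 [ 0.0238  0.0129 -0.    ] 14.3
0.3 [ 0.0282  0.0162 -0.    ] 17.2
0.35 [ 0.0323  0.0197 -0.    ] 20.1
0.4 [ 0.0363  0.0234 -0.    ] 22.9
0.43 [ 0.0386  0.0257 -0.    ] 24.6
```

```bash
python3 -m crank '[[0.0025,0.001,0,0,0,1.4,1],[0.005,0.0021,0,0,0,2.9,1],[0.0099,0.0044,0,0,0,5.7,1],[0.0147,0.007,0,0,0,8.6,1],[0.0193,0.0099,0,0,0,11.5,1],[0.0238,0.0129,0,0,0,14.3,1]]'; python3 -m crank '[[0.005,0.002,0,0,0,2.9,1],[0.0099,0.0044,0,0,0,5.7,1],[0.0137,0.0065,0,0,0,8.6,1],[0.0137,0.0065,0,0,0,8.6,1],[0.0137,0.0065,0,0,0,8.6,1],[0.0137,0.0065,0,0,0,8.6,1],[0.0137,0.0065,0,0,0,8.6,1]]'
python3 - <<'E'
from h import *
from rig import imaging
s=imaging.camera("scene");crop(s,190,170,200,"s4")
E
```

```text
time_s: 12.48
tool_pos: [0.5428, 0.0464, 0.1936]
tool_rot: [-180.0, 0.1, 172.6]
ft_force: [1.9, -2.3, -3.2]
opening: 0.0146
grasp_force: 58.4
time_s: 13.35
tool_pos: [0.53, 0.0549, 0.1934]
tool_rot: [180.0, 0.0, 164.1]
ft_force: [1.8, -1.5, -2.5]
opening: 0.0142
grasp_force: 58.6
```

View pics/s4.png

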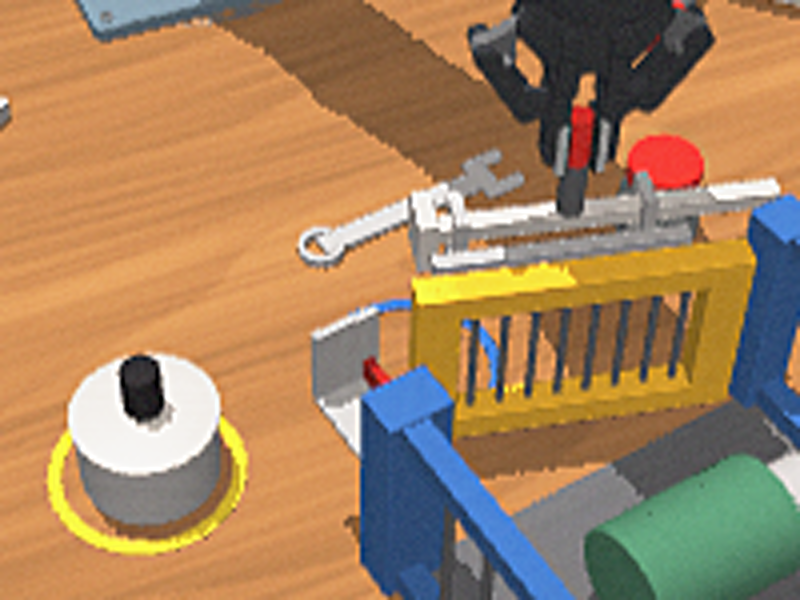

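The gate stands open with its free edge (414,285) swung out. The bolt is clear of the keeper and still gripped (580,140), and the pot stands on the yellow ring (145,440).

Run:
```python
from h import *
from rig import imaging,state,bot
s=pickle.load(open("pics/s3.pkl","rb"))
e=at(s,190+414/4,170+285/4,.135);h=np.array([.5944,.1424]);d=e[:2]-h
print(e,np.linalg.norm(d),"angle",np.arctan2(-d[0],-d[1])+np.radians(7),state()["joint_vel"].round(2))
print(bot.finish_job())
```

```text
[ 0.54370898 -0.0488829   0.135     ] 0.19788564415980275 angle 0.381223925116311 [-0.03  0.1   0.07 -0.03 -0.04  0.05  0.05]
the job is handed in; nothing more can be done
None
```

The job is handed in, but no verdict came back. The pot is on the yellow ring, about 4 mm off centre. The bolt is drawn about 47 mm, and the gate is held by its handle at about 0.38 to 0.40 rad, at about 13.4 s.

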